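# Kit the parts for two handset repairs

### The job

Make up the two handset repair kits from the loose parts between the foam trays: the large battery, the large motor and the thumb-stick module go into the tray with three pockets, and the small battery and the small motor into the tray with two. Set each part down flat in the pocket cut for its shape, the motors standing shaft up and the stick pointing up, and leave the direction pad, the tub of caps and the screwdriver where they are.

Things in the scene. Friction and masses are not known exactly. Their poses are not given: they have to be found in the camera images.
- large_battery_c (a point): The larger of two taupe-grey plastic battery packs, a flat block 76 mm long (its x) x 48 mm wide (y) x 22 mm high (z), about 95 g, lying flat on the bench. This point is its centre, 11 mm above its underside. Goes into the large oblong pocket of the three-pocket tray.
- small_battery_c (a point): The smaller of the two taupe-grey battery packs, 56 mm long (its x) x 36 mm wide (y) x 18 mm high (z), about 50 g, lying flat. This point is its centre, 9 mm above its underside. Goes into the oblong pocket of the two-pocket tray.
- large_motor_c (a point): The larger of two vibration motors: a steel can 36 mm in diameter and 27 mm high, standing on its flat end, with a dark half-disc weight on the shaft on top; 36 mm high in all, about 60 g. This point is on its axis, 18 mm above its underside; z up along the shaft. Goes into the round pocket of the three-pocket tray.
- small_motor_c (a point): The smaller of the two vibration motors: a steel can 25 mm in diameter and 21 mm high, standing on its flat end, with a dark half-disc weight on the shaft on top; 29 mm high in all, about 35 g. This point is on its axis, 14.5 mm above its underside; z up along the shaft. Goes into the round pocket of the two-pocket tray.
- stick_module_c (a point): Thumb-stick module: green board 46 mm (x) x 34 mm (y), 2 mm thick, lying flat; on it a dark housing 24 mm wide in y, 18 mm high, and a black round thumb cap 24 mm across at 34 to 38 mm height. About 35 g. Point: its centre, 19 mm above its underside; z up. Grip across y on housing and cap. For the small oblong pocket of the three-pocket tray.
- three_pocket_tray: Fixed flat tray, 140 mm (x) by 190 mm (y), left or right of the stock: dark foam in a grey rim 9.5 mm high; pockets 5 mm deep with pale floors 4 mm above the bench. Origin: centre of its underside; z up; yaw within +-0.3 rad. Pockets (mm): 92 (x) by 64, centre x 0, y +45 (large battery); round, 52 across, at x +37, y -50 (large motor); 62 (x) by 50, at x -32, y -50 (thumb-stick module).
- two_pocket_tray: Fixed flat tray, 140 mm (x) by 190 mm (y), left or right of the stock: dark foam in a grey rim 9.5 mm high; pockets 5 mm deep with pale floors 4 mm above the bench. Origin: centre of its underside; z up; yaw within +-0.3 rad. Pockets (mm): oblong, 72 (x) by 52, centre x 0, y +45 (small battery); round, 41 across, at x 0, y -50 (small motor).
- direction_pad: Bystander: a black plastic cross-shaped direction pad, 34 x 34 mm, 9 mm high, loose on the bench beyond the stock. Origin: centre of its underside. Not part of either kit.
- cap_tub: Bystander: a round white tub, 80 mm across its rim, 32 mm high, holding black thumb caps. Origin: centre of its underside.
- screwdriver: Bystander: a small screwdriver, black handle 85 mm long, 16 mm wide, 14 mm high, thin steel shaft towards its +x, lying on the bench. Origin: on the underside, 7 mm from the shaft end of the handle.
Things that resemble listed ones, but are neither listed nor needed, are in the scene too. Leave any yellow look-alike of the part that bears large_battery_c alone.

How it is judged:
By the outcome, as a careful person would: the job done as asked, in the order asked, and still so for the second after the job is handed in, with the robot touching nothing.
It also fails if it takes over 125 s, if anything falls off the work surface, if the arm or the gripper's body presses on something with over 40 N, if the wrist force passes 120 N, or if a joint passes its speed limit or range.

### The arm

A 6-joint arm with a two-finger parallel gripper is mounted at the origin on the work surface. World frame = base frame: x ahead of the robot, y to its left, z up, the work surface at z = 0. Lengths are in m, angles in rad, forces in N, time in s.
With the tool pointing down it reaches from about 0.3 to 0.825 m from the base axis. Payload 5.4 kg.
Tool frame: the origin (TCP) lies at the very end of the fingers, on their centre line; the grasp point (between the pads) lies 19 mm behind it; z points along the fingers, x is the direction in which the jaws open and shut, and the axes are right-handed (so a half turn about z gives the same grasp; the last joint's range is limited). The gripper opens to 92 mm and grips with 3 to 60 N. Pads are 20 mm wide; open, the fingers measure 128 mm over their backs; the gripper's body (75 mm by 189 mm) begins 69 mm behind the grasp point.
Start: joints at [-1.411, 0.158, 1.597, -0, 1.386, -0.21], TCP at [0.208, -0.536, 0.215] pointing down, gripper open.
Joint ranges: [-2.91, 2.91], [-0.94, 2.29], [0.18, 2.7], [-1.29, 4.43], [0.17, 2.64], [-3, 3]. Speed limits (rad/s): [2.57, 2.57, 3.14, 3.14, 3.14, 3.14].

### API

Orientations are given as a rotation vector (axis times angle).
In Python, from workcell import bot gives the robot as it stands. Calls block until the motion is done:
- bot.goto(position, orientation): joint-space move of the TCP to a pose.
- bot.line_to(position, rot=None, max_speed=0.15): straight line of the TCP; rot=None keeps the orientation; max_speed is the mean speed in m/s.
- bot.set_joints(angles): joint-space move.
- bot.set_gripper(opening, newtons=None): opening from 0.0 (shut) to 1.0 (fully open); newtons is the grip in N (None keeps the last); returns when the fingers have stopped.
- bot.hold(seconds).
- bot.inverse_kinematics(position, orientation): joint angles nearest the present ones, or None.
- bot.read_camera(name): name is "scene" or "top" or "wrist"; returns a dict with "pixels" (384x512x3 uint8, blue, green, red), "fx", "fy", "cx", "cy" (pixels), "R" (3x3) and "t" (3): a world point X has camera coordinates R X + t. Camera axes: x right, y down, z forward; pixel columns grow to the right and rows downward; lengths in m; the calibration is good to about 2 mm. A picture is of the moment at which its call begins. There is no depth.
A pose or a line that the arm cannot do raises bot.MotionError and nothing moves.
- bot.job_done(): hands the job in, once; it reports no verdict.
Readings, each from a call of its own:
- bot.current_clock(): time.
- bot.current_joints(): joint angles.
- bot.current_joint_vel(): joint speeds.
- bot.current_effort(): joint torques, N m.
- bot.current_ee_pos(): TCP position.
- bot.current_tool_rot(): TCP orientation.
- bot.current_contact_force(): force on the tool from outside, world axes, zero at the start.
- bot.current_ft_torque(): the same for the moment, N m.
- bot.current_opening(): opening from 0.0 (shut) to 1.0 (fully open).
Only numpy, scipy, OpenCV 4.12 (cv2) and the standard library are available. Lean on these libraries where they do the work, as an engineer would, in place of code of your own. Each camera call takes 0.05 s, during which the arm holds its last target.

## Working session

There is one attempt and no reset: what is moved stays moved. The work goes in short steps, each a Python script; the robot and the scene stay as the last script left them, time stands still between calls to the robot, and variables do not carry over. Pictures are saved under pics/ and viewed, and the job is handed in when it is done.

```bash
mkdir -p pics; ls
python3 - <<'E'
from workcell import bot
import cv2,numpy as np
for n in ["scene","top","wrist"]:
    c=bot.read_camera(n); cv2.imwrite(f"pics/{n}0.png",c["pixels"]); print(n,c["fx"],c["fy"],c["cx"],c["cy"],np.round(c["R"],4).tolist(),np.round(c["t"],4).tolist())
print(bot.current_clock(),bot.current_tool_rot())
E
```

```text
pics
scene 409.1624561827991 409.1624561827991 259.66011392891664 189.00688679194496 [[0.299, 0.954, 0.0218], [0.6218, -0.1775, -0.7628], [-0.7239, 0.2417, -0.6462]] [-0.1211, -0.3437, 1.4569]
top 365.11611555789534 365.11611555789534 262.2119638469916 193.41637746421864 [[-0.0246, -0.9994, 0.0245], [-0.9816, 0.0195, -0.1897], [0.1891, -0.0287, -0.9815]] [-0.0552, 0.6076, 0.8834]
wrist 302.657987291756 302.657987291756 257.21402846111664 194.75824410006277 [[0.3611, -0.9325, -0.0017], [-0.8964, -0.3476, 0.275], [-0.257, -0.0978, -0.9615]] [-0.5741, -0.0318, 0.3917]
0.15 [-2.59110781e+00  1.77458051e+00  1.50903631e-03]
```

View pics/top0.png

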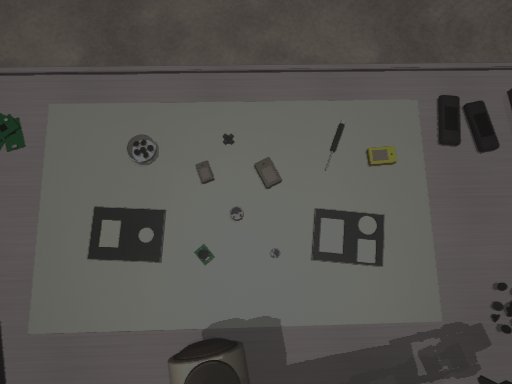

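View pics/scene0.png

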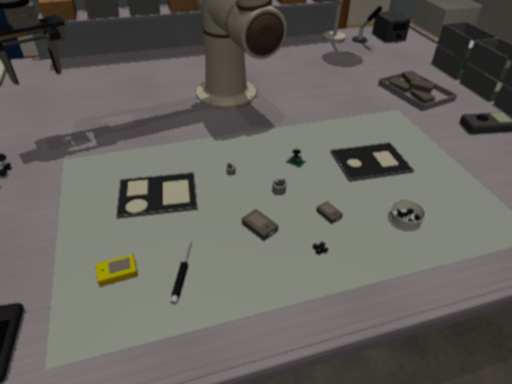

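View pics/wrist0.png

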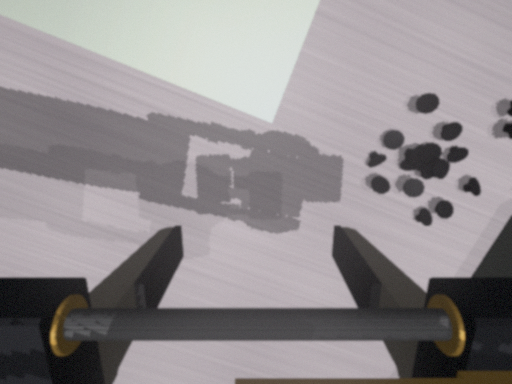

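```bash
cat > h.py <<'E'
from workcell import bot
import cv2,numpy as np
from scipy.spatial.transform import Rotation as Ro
def rv(a):
    c,s=np.cos(a),np.sin(a)
    return Ro.from_matrix(np.array([[c,s,0],[s,-c,0],[0,0,-1]])).as_rotvec()
def ray(c,uv,z):
    uv=np.atleast_2d(uv).astype(float); R=np.array(c["R"]);t=np.array(c["t"])
    d=np.c_[(uv[:,0]-c["cx"])/c["fx"],(uv[:,1]-c["cy"])/c["fy"],np.ones(len(uv))]@R
    o=-R.T@t
    return o+d*((z-o[2])/d[:,2])[:,None]
def proj(c,X):
    X=np.atleast_2d(X)@np.array(c["R"]).T+np.array(c["t"])
    return np.c_[X[:,0]/X[:,2]*c["fx"]+c["cx"],X[:,1]/X[:,2]*c["fy"]+c["cy"]]
def save(c,n):
    import pickle; pickle.dump({k:(np.array(v)) for k,v in c.items()},open(f"pics/{n}.pkl","wb")); cv2.imwrite(f"pics/{n}.png",c["pixels"])
def load(n):
    import pickle; return pickle.load(open(f"pics/{n}.pkl","rb"))
E
python3 - <<'E'
from h import *
c=bot.read_camera("top")
for n,uv,z in [("LB",(268,172),.02),("SB",(205,172),.018),("LM",(237,214),.03),("SM",(275,253),.02),("ST",(204,254),.03),("T2",(127,234),.01),("T3",(348,237),.01),("tub",(143,150),.03),("pad",(228,139),0),("drv",(337,137),0),("yel",(382,155),.01)]:
    print(n,ray(c,uv,z).round(3))
w=bot.read_camera("wrist"); R=np.array(w["R"]);p=-R.T@np.array(w["t"]);T=Ro.from_rotvec(bot.current_tool_rot()).as_matrix()
print(T.T@(p-bot.current_ee_pos()), (R@T).round(3))
E
```

```text
LB [[ 0.673 -0.087  0.02 ]]
SB [[0.676 0.084 0.018]]
LM [[ 0.558 -0.002  0.03 ]]
SM [[ 0.455 -0.099  0.02 ]]
ST [[0.456 0.084 0.03 ]]
T2 [[0.514 0.289 0.01 ]]
T3 [[ 0.493 -0.296  0.01 ]]
tub [[0.738 0.25  0.03 ]]
pad [[0.776 0.022 0.   ]]
drv [[ 0.777 -0.287 -0.   ]]
yel [[ 0.718 -0.408  0.01 ]]
[ 4.77675514e-05 -7.69558708e-02 -1.70446117e-01] [[ 1.     0.     0.   ]
 [-0.     0.961 -0.275]
 [-0.     0.275  0.961]]
```

Run:
```python
from h import *
for n,p in [("wT3",(.5,-.37,.2)),("wS",(.56,-.09,.22)),("wT2",(.5,.22,.2))]:
    bot.goto(p,rv(0)); save(bot.read_camera("wrist"),n)
    print(n,bot.current_clock(),bot.current_ee_pos())
c=bot.read_camera("scene"); save(c,"sc1")
c=bot.read_camera("top"); save(c,"top1")
```

```text
wT3 1.575 [ 0.49912861 -0.37113497  0.20010916]
wS 2.7333 [ 0.55990026 -0.09151522  0.21984306]
wT2 3.9917 [0.50077269 0.21879254 0.20014406]
```

View pics/wT3.png

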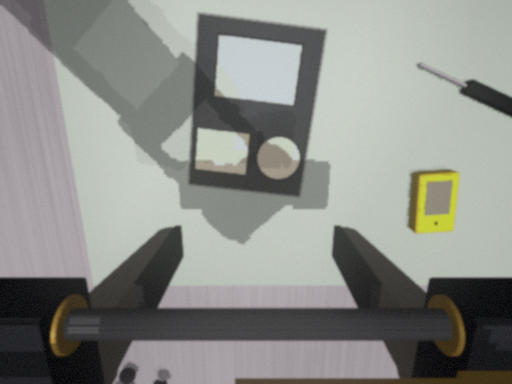

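View pics/wS.png

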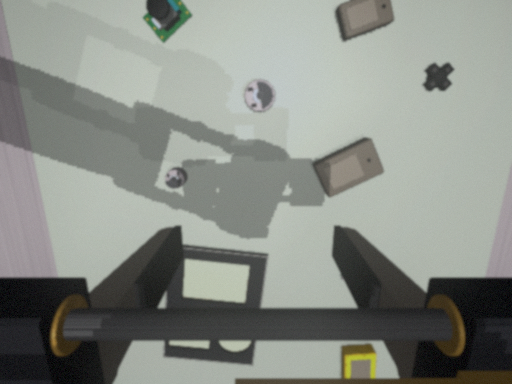

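View pics/wT2.png

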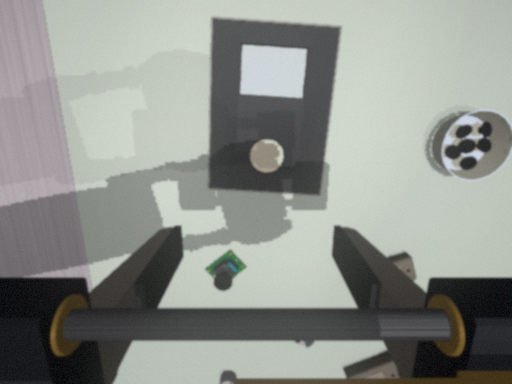

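Run:
```python
from h import *
bot.goto((.56,.01,.22),rv(0)); save(bot.read_camera("wrist"),"wS2"); print(bot.current_clock())
for n,pk in [("wT3",{"LB":(0,.045),"LM":(.037,-.05),"ST":(-.032,-.05)}),("wT2",{"SB":(0,.045),"SM":(0,-.05)})]:
    c=load(n); g=cv2.cvtColor(c["pixels"],cv2.COLOR_BGR2GRAY)
    m=(g<95).astype(np.uint8); m[205:]=0
    k,l,s,ce=cv2.connectedComponentsWithStats(m)
    seed=(205,100) if n=="wT3" else (225,140)
    lab=l[seed[1],seed[0]]; assert lab
    cs,_=cv2.findContours((l==lab).astype(np.uint8),cv2.RETR_EXTERNAL,cv2.CHAIN_APPROX_NONE)
    cn=max(cs,key=cv2.contourArea).reshape(-1,2)
    P=ray(c,cn,.0095)[:,:2]
    (x,y),(w,h),a=cv2.minAreaRect((P*1000).astype(np.float32)); print(n,x,y,w,h,a,s[lab])
    if w>h: yaw=np.deg2rad(a)-np.pi/2
    else: yaw=np.deg2rad(a)
    yaw=(yaw+np.pi/2)%np.pi-np.pi/2
    print("yaw",yaw)
    Rm=np.array([[np.cos(yaw),-np.sin(yaw)],[np.sin(yaw),np.cos(yaw)]])
    vis=c["pixels"].copy()
    def dr(X): 
        u=proj(c,X).round().astype(int); cv2.polylines(vis,[u.reshape(-1,1,2)],True,(0,0,255),1)
    q=np.array([[-70,-95],[70,-95],[70,95],[-70,95]])/1000@Rm.T+np.array([x,y])/1000
    dr(np.c_[q,np.full(4,.0095)])
    for kk,v in pk.items():
        p=Rm@np.array(v)+np.array([x,y])/1000; print(kk,p.round(4))
        cv2.circle(vis,tuple(int(i) for i in proj(c,[*p,.004])[0].round()),2,(0,0,255),-1)
    cv2.imwrite(f"pics/{n}_v.png",cv2.resize(vis[:220,150:450],None,fx=2.5,fy=2.5))
```

```text
5.025
wT3 492.7809753417969 -298.540283203125 186.55221557617188 137.32656860351562 83.36369323730469 [  189    15   136   181 10793]
yaw -0.11582540318139922
LB [ 0.498  -0.2538]
LM [ 0.5238 -0.3525]
ST [ 0.4552 -0.3445]
wT2 514.3530883789062 290.51397705078125 185.64935302734375 137.09800720214844 86.29045104980469 [  209    20   130   174 15232]
yaw -0.06474384294480728
SB [0.5173 0.3354]
SM [0.5111 0.2406]
```

```bash
python3 -c "
import cv2;a=cv2.imread('pics/wT3_v.png');b=cv2.imread('pics/wT2_v.png')
import numpy as np;cv2.imwrite('pics/tv.png',cv2.resize(np.hstack([a[:,:550],b[:,:550]]),(800,400)))"
```

```text
(no output)
```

View pics/tv.png

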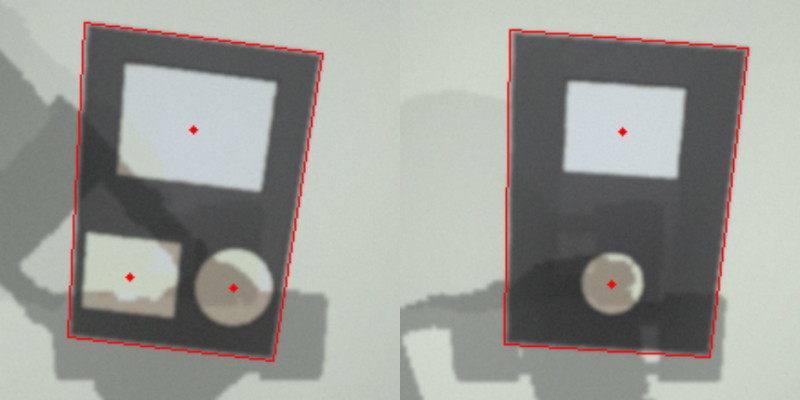

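View pics/wS2.png

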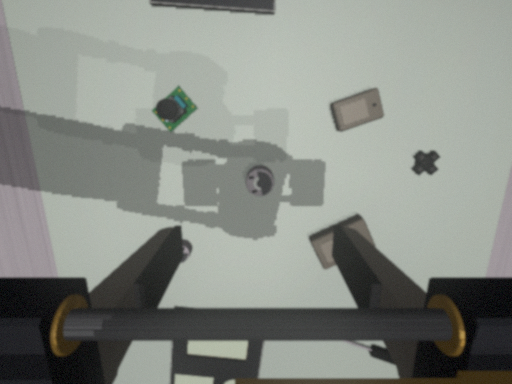

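Run:
```python
from h import *
a=load("wS")["pixels"];b=load("wS2")["pixels"]
def cr(i,x,y,s=50): return cv2.resize(i[y:y+2*s,x:x+2*s],(260,260),interpolation=cv2.INTER_CUBIC)
r1=np.hstack([cr(a,299,117),cr(b,315,60),cr(b,125,60)])
r2=np.hstack([cr(a,219,55,40),cr(a,140,140,40),cr(b,220,140,40)])
cv2.imwrite("pics/cr.png",np.vstack([r1,r2]))
```

```text
(no output)
```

View pics/cr.png

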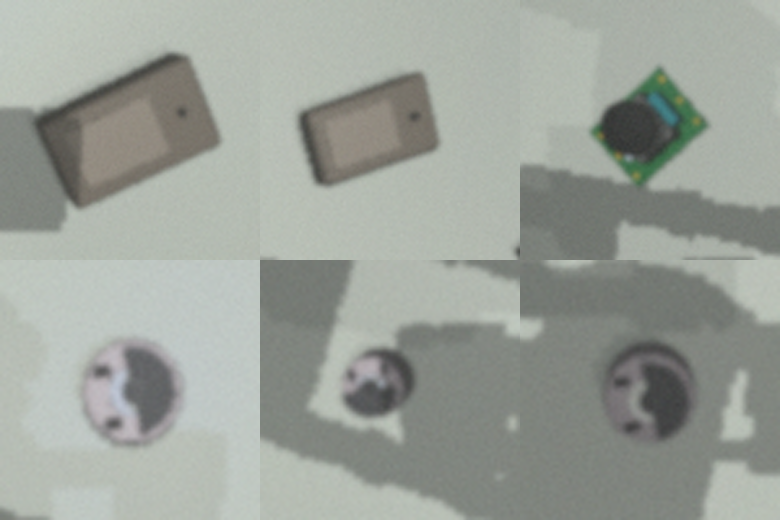

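Run:
```python
from h import *
A=load("wS");B=load("wS2")
def rect(c,off,s,pts,z):
    p=np.array(off)+np.array(pts)/s-0.5+0.5/s
    P=ray(c,p,z)[:,:2]
    (x,y),(w,h),a=cv2.minAreaRect((P*1000).astype(np.float32))
    e=(P[1]-P[0])+(P[2]-P[3]); f=(P[2]-P[1])+(P[3]-P[0])
    print(P.mean(0).round(4),"len",np.linalg.norm(e)/2,np.linalg.norm(f)/2,"ang",np.rad2deg(np.arctan2(e[1],e[0])),np.rad2deg(np.arctan2(f[1],f[0])))
# order: left,bottom? e = long axis
rect(A,(299,117),2.6,[(43,128),(187,58),(220,143),(80,207)],.022)
rect(B,(315,60),2.6,[(49,113),(160,73),(178,150),(64,184)],.018)
rect(B,(125,60),2.6,[(118,187),(188,125),(140,67),(72,130)],.002)
print("cap",ray(B,np.array([125,60])+np.array([113,126])/2.6-.3,.038))
# batteries by mask
def mask(c,box,z):
    x0,y0,x1,y1=box; im=c["pixels"][y0:y1,x0:x1].astype(int)
    m=((im[...,2]-im[...,0])>4)&(im[...,2]>85); m=cv2.morphologyEx(m.astype(np.uint8),cv2.MORPH_OPEN,np.ones((3,3)))
    cs,_=cv2.findContours(m,cv2.RETR_EXTERNAL,cv2.CHAIN_APPROX_NONE); cn=max(cs,key=cv2.contourArea).reshape(-1,2)+[x0,y0]
    print("mask",cv2.minAreaRect((ray(c,cn,z)[:,:2]*1000).astype(np.float32)))
mask(A,(305,125,395,205),.022); mask(B,(322,80,395,140),.018)
# motors: circle readings (crop 3.25)
def circ(c,off,cen,r,z):
    p=np.array(off)+np.array(cen)/3.25-.35; P=ray(c,[p,p+[r/3.25,0]],z); print("mot",P[0].round(4),"r",np.linalg.norm(P[1]-P[0]))
circ(A,(219,55),(132,132),52,.022); circ(A,(140,140),(117,122),36,.018); circ(B,(220,140),(128,132),47,.022)
```

```text
[ 0.6733 -0.0862] len 0.07240828998192965 0.04433152437203215 ang 26.39306225248138 -63.26296406447395
[0.6784 0.0862] len 0.05237781914699418 0.034115120336177134 ang 18.013903873472 -72.06645495388618
[0.4568 0.0874] len 0.0450888173769851 0.033209254334262174 ang 39.26344147374101 127.73638281783332
cap [[0.45932072 0.0882009  0.038     ]]
mask ((673.5744018554688, -85.40421295166016), (75.1177978515625, 49.199485778808594), 26.80352210998535)
mask ((678.7066650390625, 86.60298919677734), (55.680084228515625, 36.95741271972656), 17.5926456451416)
mot [5.618e-01 2.000e-04 2.200e-02] r 0.01851888543299033
mot [ 0.4566 -0.0975  0.018 ] r 0.01394538227080924
mot [0.5613 0.0016 0.022 ] r 0.01806324178413194
```

```bash
cat >> h.py <<'E'
H=.0075
def pick(xy,yaw_deg,open_=1.0,h=H,N=25,zup=.12):
    a=rv(np.deg2rad(yaw_deg))
    bot.set_gripper(open_)
    bot.goto((*xy,zup),a)
    bot.line_to((*xy,h+.03),max_speed=.3)
    bot.line_to((*xy,h),max_speed=.08)
    bot.set_gripper(0,N)
    print("grip",bot.current_opening()*92,bot.current_ee_pos().round(4),bot.current_contact_force().round(1))
    bot.line_to((*xy,zup),max_speed=.2)
    print("lifted",bot.current_opening()*92,bot.current_contact_force().round(2),bot.current_clock())
def place(xy,yaw_deg,open_,h=H,zup=.12):
    a=rv(np.deg2rad(yaw_deg))
    bot.goto((*xy,zup),a); bot.line_to((*xy,h+.03),max_speed=.2)
    print("above",bot.current_ee_pos().round(4))
    bot.line_to((*xy,h+.0045),max_speed=.05)
    print("down",bot.current_ee_pos().round(4),bot.current_contact_force().round(1),bot.current_opening()*92)
    bot.hold(.15)
    bot.set_gripper(open_)
    bot.hold(.1)
    bot.line_to((*xy,zup),max_speed=.2)
    print("t",bot.current_clock())
E
python3 - <<'E'
from h import *
pick((.6734,-.0858),-63.3)
E
```

```text
grip 47.713082243580075 [ 0.6734 -0.0858  0.0076] [-0.1 -0.3  0.7]
lifted 47.65448436310512 [-0.35 -0.27 -1.01] 8.5833
```

Run:
```python
from h import *
place((.498,-.2538),-96.6,.75)
pick((.5616,.0008),0)
```

```text
above [ 0.499  -0.2536  0.0381]
down [ 0.4978 -0.2537  0.0116] [-0.4 -0.3 -0.5] 47.626999372463224
t 12.2
grip 35.36219644427516 [0.5617 0.0008 0.0075] [ 0.9  0.7 -0.6]
lifted 34.89240243180158 [-0.45  0.27 -1.46] 16.3917
```

Run:
```python
from h import *
place((.5238,-.3525),-6.6,.55)
bot.goto((.50,-.37,.2),rv(0)); save(bot.read_camera("wrist"),"c1"); save(bot.read_camera("scene"),"sc2")
```

```text
above [ 0.5245 -0.3522  0.0382]
down [ 0.5236 -0.3524  0.0115] [-0.6 -0.5 -0.6] 35.05347649312142
t 20.3083
```

View pics/c1.png

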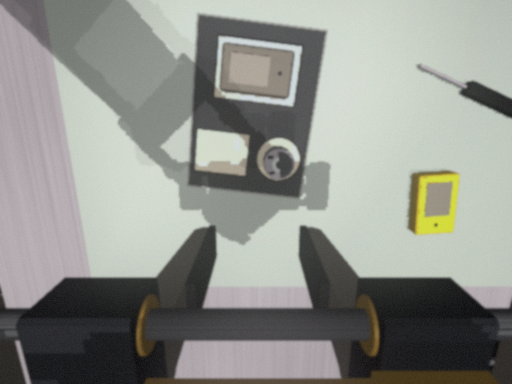

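Run:
```python
from h import *
pick((.4578,.0877),-51.5,open_=.7,h=.008,N=15)
save(bot.read_camera("wrist"),"g3"); save(bot.read_camera("scene"),"sc3")
cv2.imwrite("pics/m.png",np.hstack([load("g3")["pixels"],cv2.resize(load("sc3")["pixels"][80:240,230:450],(528,384))])[:,:1040:1])
a=cv2.imread("pics/m.png");cv2.imwrite("pics/m3.png",cv2.resize(a,(800,295)))
```

```text
grip 23.65914216916205 [0.4578 0.0877 0.0081] [-0.2  0.9  0.4]
lifted 23.683684024686706 [-0.72 -0.23 -0.72] 25.2917
```

View pics/m3.png

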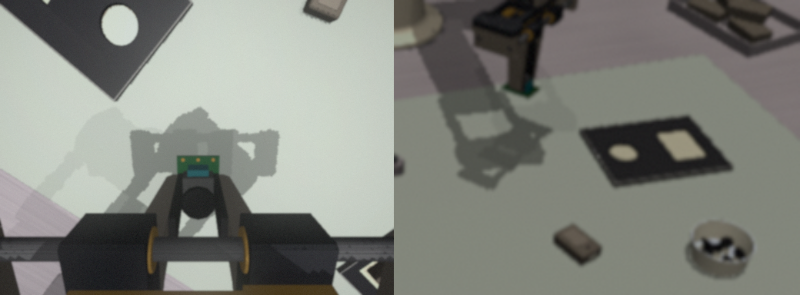

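Run:
```python
from h import *
place((.4552,-.3445),-96.6,.5,h=.008)
pick((.6786,.0865),-72.2,open_=.8)
place((.5173,.3354),-93.7,.6)
pick((.4566,-.0975),0,open_=.8)
```

```text
above [ 0.4558 -0.3443  0.0386]
down [ 0.4551 -0.3444  0.0121] [ 0.1  0.4 -0.4] 23.805425653849564
t 29.65
grip 35.783602650604294 [0.6787 0.0865 0.0076] [-0.2 -0.3  0.7]
lifted 35.907541979174255 [ 0.1   0.88 -0.77] 34.3083
above [0.5182 0.3351 0.0381]
down [0.5171 0.3354 0.0116] [ 0.4  0.2 -0.7] 35.500882203484196
t 38.0917
grip 24.038217194329608 [ 0.4566 -0.0975  0.0075] [-0.1 -0.5 -0.1]
lifted 24.150548567343666 [-0.37  0.7  -0.69] 43.1417
```

Run:
```python
from h import *
place((.5111,.2406),-3.7,.5)
bot.goto((.5,.22,.2),rv(0)); save(bot.read_camera("wrist"),"f2")
bot.goto((.5,-.37,.2),rv(0)); save(bot.read_camera("wrist"),"f3"); print(bot.current_clock())
save(bot.read_camera("scene"),"fs"); save(bot.read_camera("top"),"ft")
a=cv2.resize(load("f2")["pixels"][:240,150:450],(400,320));b=cv2.resize(load("f3")["pixels"][:240,150:450],(400,320))
cv2.imwrite("pics/f.png",np.hstack([a,b]))
```

```text
above [0.5119 0.24   0.0382]
down [0.5109 0.2406 0.0116] [-0.  -0.2 -0.2] 24.07928776487924
t 47.1
49.7417
```

View pics/f.png

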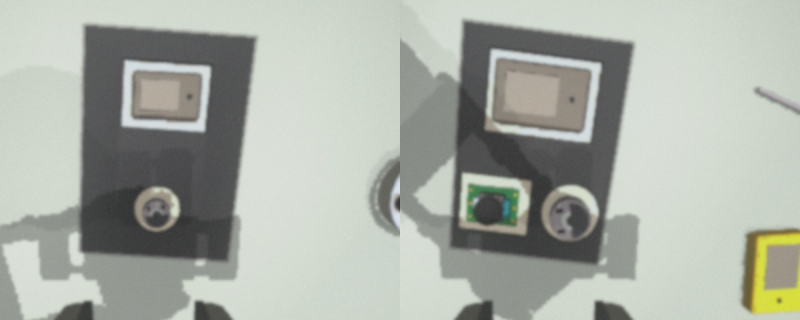

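View pics/fs.png

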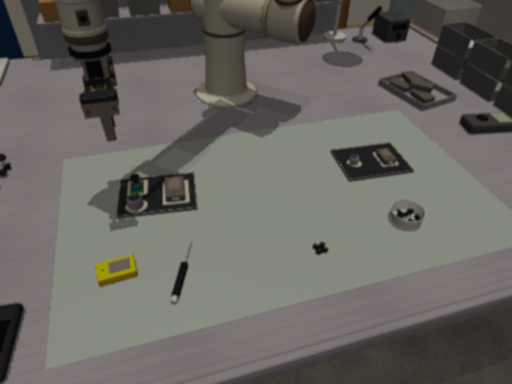

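Each of the five parts sits inside its own pocket with pale floor visible around it. The direction pad (320,248), the tub (407,213), the screwdriver (182,275) and the yellow look-alike (117,269) have not moved in the scene view.

```bash
python3 -c "
from workcell import bot
bot.job_done(); print(bot.current_clock())"
```

```text
the job is handed in; nothing more can be done
the job is handed in; nothing more can be done
```

Both repair kits are made up and the job is handed in, at about 50 s on the robot's clock out of the 125 s allowed.

- **Order:** I placed the large battery, large motor and thumb-stick module in the three-pocket tray, then the small battery and small motor in the two-pocket tray.
- **Grips and forces:** The jaw opening matched each part's width to about 1 mm at pick-up and at set-down. The contact forces I read at each grasp, lift and set-down were all under 2 N.
- **Final pictures:** The last wrist views show all five parts lying flat or upright inside their pockets, with pale floor visible around them. The stick points up and both motors stand shaft up.
- **Left alone:** In the last scene view the direction pad, tub, screwdriver and yellow look-alike are where they started.
- **Disagreement:** The stick module's board and cap gave centres about 2.6 mm apart. I gripped at a point between them, and the module sits clear of its pocket walls.

No check failed. Handing in gives no verdict, so I have no confirmation beyond these checks.

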